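# Ready the filter tweezers at the marked gap

## Robot

A 6-joint arm with a two-finger parallel gripper is mounted at the origin on the work surface. World frame = base frame: x ahead of the robot, y to its left, z up, the work surface at z = 0. Lengths are in m, angles in rad, forces in N, time in s.
With the tool pointing down it reaches from about 0.275 to 0.875 m from the base axis. Payload 12.5 kg.
Tool frame: the origin (TCP) lies midway between the tips of the shut fingers; the grasp point (between the pads) lies 19 mm behind it; z points along the fingers, y is the direction in which the jaws open and shut (so a half turn about z gives the same grasp; the last joint's range is limited). The gripper opens to 85 mm and grips with 20 to 120 N. Pads are 22 mm wide; open, the fingers measure 114 mm over their backs; the gripper's body (76 mm by 85 mm) begins 54 mm behind the grasp point. The pads swing forward as they close: fully open they stand 13 mm farther back than shut.
Start: joints at [-1.346, 0.351, 1.652, -0, 1.139, -0.085], TCP at [0.168, -0.524, 0.231] pointing down, gripper open.
Joint ranges: [-2.75, 2.75], [-0.79, 2.1], [0.01, 2.65], [-1.57, 4.71], [0.07, 3.14], [-2.87, 2.87]. Speed limits (rad/s): [2.22, 2.22, 2.79, 3.14, 3.14, 3.14].

## Interface

Orientations are given as a unit quaternion [w, x, y, z].
In Python, from workcell import arm, imaging gives the robot as it stands.
- The arm moves only by the tool carry_out, never from a script. Its argument "motion" is text: rows parted by semicolons, each of 4 numbers parted by spaces: the shift along the tool's x, y, z in units of 30 mm (1.0 is 30 mm), then the turn about the tool's z in units of 6 degrees (1.0 is 6 degrees). In form: dx dy dz twist; .... A call has 1 to 12 rows; each row shifts and turns the commanded pose from where the row before left it, along the tool's axes as they then stand; what a row does not reach is not made up. A row lasts 1/12 s, in which the tool goes at most 41.7 mm and 7.16 degrees, less where a joint would pass 70% of its speed; a pose out of reach is approached as far as the arm can. A call is refused whole if a number of a shift passes 1 or a number of a turn 1, either way. A call with a gripper value outside its range is refused whole. "jaw" is the finger opening in mm, from 0 to 85.4, set as the call begins (left out, the last holds). The fingers move at their own pace and stop on an object; the grip force is fixed at half the most. Time passes only in rows, so rows that do not move let the fingers close. It gives the time, the measured TCP pose, the force and the opening at its end, in the units of the state.
- arm.state(): the state, without advancing time (a new reading comes with each control period).
- imaging.read_camera(name): name is "scene" or "top"; returns the picture (480x640x3 uint8, red, green, blue); there is no depth.
- imaging.calibration(name): a dict with "fx", "fy", "cx", "cy" (pixels), "D" ([k1, k2, p1, p2, k3] as OpenCV has them; the pictures are not rectified), "camera_from_world" (4x4, takes a point from world to camera coordinates). Camera axes: x right, y up, looking along -z (the intrinsics and any distortion apply to the point x, -y, -z); pixel columns grow to the right and rows downward; lengths in m; the calibration is good to about 2 mm. A picture is of the moment at which its call begins. calibration takes no time and is no camera call.
- arm.hand_in(): hands the job in, once; it reports no verdict.
The state is a dict: "time_s": time; "qpos": joint angles; "joint_velocities": joint speeds; "joint_torque": joint torques, N m; "position": TCP position; "orientation": TCP orientation; "contact_force": force on the tool from outside, world axes, zero at the start; "ft_torque": the same for the moment, N m; "gripper_width": finger opening in m.
Only numpy, scipy, OpenCV 4.12 (cv2) and the standard library are available. Lean on these libraries where they do the work, as an engineer would, in place of code of your own. Each camera call takes 0.05 s, during which the arm holds its last target. There are 200 camera calls.

## Task

Pull the sprung tweezers straight out of their snug holder, carry them level to the filter dish and, with the tips a few centimetres above the dish's middle, squeeze them until the pointer meets the long mark, tips 10 mm apart. Keep that gap steady there for a good three seconds, ready to take the knob in the dish, and finish while still holding the tweezers so, touching nothing else; leave the other things on the bench alone.

Things in the scene. Friction and masses are not known exactly. Their poses are not given: they have to be found in the camera images.
- tweezers: sprung steel tweezers, 168 mm long, 12 mm high, about 90 g, lying level, heel (18 mm boss on a neck, x = -38 to 0 mm) plugged into the holder. Origin: centre line, underside, at the socket's mouth. x runs to the tips, y to the left blade, z up. Bridge 26 mm wide at x = 0 to 14; the two blades turn about upright pins at x = 10, y = +9 and -9.
- grip_point (a point): midway between the two dark ribbed grip plates (tweezers' x = 85, z = 6 mm; their axes), 60 mm above the table at the start. Plates: 36 mm long, 18 high, squeezed along y from above; outer faces about 45 mm apart relaxed, 32 mm and parallel at the mark (tips 10 mm apart), 26 mm when shut. Spring force at the plates: 4 N relaxed, 9.5 N at the mark, 12 N shut.
- tip_middle (a point): on the tweezers' centre line midway between the tips (x = 130 mm, z = 6 mm in their frame; axes as theirs), 45 mm ahead of grip_point
- tip_left (a point): inner face of the left blade's tip, at its end; the tip gap is the distance to tip_right. A white strip fixed to the left blade, 18 mm behind the tips, lies across both blades and carries fine black lines; its one long line is the mark
- tip_right (a point): inner face of the right blade's tip, at its end. The dark pointer on top of the right blade meets the strip's long line when the tips are 10 mm apart
- blade_left (a joint): angle (rad) by which the left blade is squeezed inwards: 0 relaxed (tips 30 mm apart), limit 0.124. The tip gap is 30 mm - 120 mm x (blade_left + blade_right): the mark (10 mm) is at a sum of 0.167
- blade_right (a joint): same for the right blade
- holder: aluminium holder screwed to the bench, foot 130 x 80 mm, block 44 mm wide, 76 mm high. Origin: on the table under the tweezers' origin when plugged in; pull the tweezers out level along its +x (towards their tips). Sprung rollers inside hold the boss: 8 to 10 N frees it within 20 mm; it is out after 40 mm. A shelf under the tweezers reaches to x = 50, top 54 mm high.
- socket_mouth (a point): middle of the socket's mouth, 60 mm above the table, axes as the holder's; 85 mm behind grip_point at the start. The heel cannot be lifted or turned out of the socket
- dish: clear round filter dish, 76 mm across, 14 mm high, fixed to the bench; in it a grey disc with an upright 8 mm metal knob whose top is 18 mm above the table. Origin: centre of its underside
- dish_middle (a point): centre of the dish at rim height, 14 mm above the table
- table: white bench top, its surface at height 0
- screwdriver: bystander: a screwdriver, to be left alone
- fitting: bystander: a small brass hose fitting, to be left alone
- beaker: bystander: a glass beaker, to be left alone
- reagent: bystander: an amber jar, to be left alone
- o_ring: bystander: a black rubber ring in the grey tray, to be left alone
- plug: bystander: a brass plug with a wider head, to be left alone
- cassette: bystander: a white filter cassette, to be left alone
Not all that is in view belongs to the job. Of the things like the tweezers, leave any that is yellow; of the rest the smaller one is meant.

How it is judged:
By the outcome, as a careful person would: the job done as asked, in the order asked, and still so for the second after the job is handed in, while the arm keeps its last pose, push and grip.
It also fails if it takes over 51 s, if anything falls off the work surface, if the arm or the gripper's body presses on something with over 40 N, if the wrist force passes 120 N, or if a joint passes its speed limit or range.

## Working session

There is one attempt and no reset: what is moved stays moved. The work goes in short steps, Python scripts to look and compute and a tool call to move; the robot and the scene stay as the last step left them, time stands still between calls to the robot, and variables do not carry over. Pictures are saved under pics/ and viewed, about 8 in all and at most 12, crops included, and the job is handed in when it is done.

Besides the shell and the picture viewer there is one more tool, called after "Emit:" as name(argument=value, ...), one argument or row to a line, values as JSON. carry_out: Moves the arm, as the interface text tells. Its arguments: {"type":"object","properties":{"motion":{"type":"string"},"jaw":{"type":"number"}},"required":["motion"]}

```bash
mkdir -p pics; cat > h.py <<'E'
import numpy as np, cv2
from workcell import arm, imaging
def cal(n):
    c=imaging.calibration(n);K=np.array([[c['fx'],0,c['cx']],[0,c['fy'],c['cy']],[0,0,1.]]);return K,np.array(c['D'],float),np.array(c['camera_from_world'])
def ray(n,uv):
    K,D,T=cal(n);p=cv2.undistortPoints(np.array([[uv]],float),K,D)[0,0]
    d=T[:3,:3].T@np.array([p[0],-p[1],-1]);return -T[:3,:3].T@T[:3,3],d
def onplane(n,uv,z):
    o,d=ray(n,uv);return o+d*(z-o[2])/d[2]
def proj(n,P):
    K,D,T=cal(n);P=np.atleast_2d(np.array(P,float));c=P@T[:3,:3].T+T[:3,3];c=c*[1,-1,-1]
    return cv2.projectPoints(c,np.zeros(3),np.zeros(3),K,D)[0][:,0]
def shot(n,f,crop=None,s=1):
    im=imaging.read_camera(n)[:,:,::-1].copy();cv2.imwrite('pics/raw_'+f,im)
    if crop: u0,v0,u1,v1=crop;im=im[v0:v1,u0:u1]
    cv2.imwrite('pics/'+f,cv2.resize(im,None,fx=s,fy=s,interpolation=cv2.INTER_CUBIC));return im
E
python3 - <<'E'
from h import *
shot('top','top0.png');shot('scene','sc0.png')
for n in('top','scene'):
    K,D,T=cal(n);print(n,K[0,0],D,(-T[:3,:3].T@T[:3,3]).round(3),T[:3,:3].round(2).tolist())
print(arm.state())
E
```

```text
top 437.8611442342716 [-0.00317675  0.          0.          0.          0.        ] [ 0.388 -0.014  0.92 ] [[-0.0, -1.0, -0.01], [0.99, -0.0, 0.12], [-0.12, -0.01, 0.99]]
scene 535.4022473605082 [-0.137081  0.        0.        0.        0.      ] [1.052 0.298 1.124] [[-0.48, 0.88, 0.0], [-0.76, -0.41, 0.5], [0.44, 0.23, 0.87]]
{'time_s': 0.1, 'qpos': array([-1.34559212e+00,  3.51170291e-01,  1.65231458e+00, -5.74797853e-06,
        1.13908263e+00, -8.45981802e-02]), 'joint_velocities': array([ 0.0019503 ,  0.00045228, -0.0011397 , -0.00175663,  0.00179357,
        0.00078364]), 'joint_torque': array([ 4.14606093e-04, -5.06832039e+01, -2.91876501e+01, -5.66596771e-05,
        2.65326329e-03,  1.34932023e-05]), 'position': array([ 0.1676419 , -0.52354341,  0.23083616]), 'orientation': array([-4.86036620e-04,  9.88026477e-01,  1.54283647e-01, -3.68424222e-05]), 'contact_force': array([-0.27425068,  1.08203548, -0.15393996]), 'ft_torque': array([-0.00322181,  0.02773539,  0.0067798 ]), 'gripper_width': 0.0854568966887641}
```

View pics/top0.png

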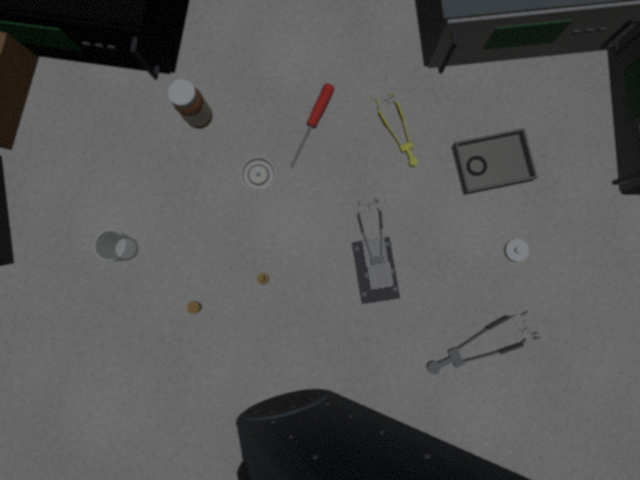

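View pics/sc0.png

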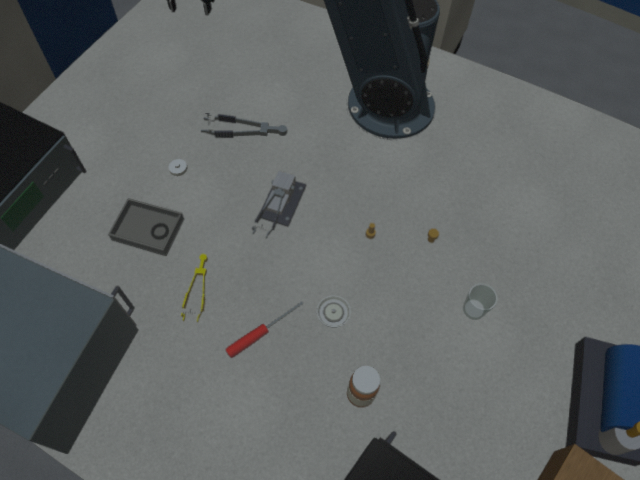

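Candidates for the tweezers in the top view:
- Yellow pair at (400,130): ruled out by colour.
- Large grey pair lying loose at (485,345): bigger, so not the one meant.
- Small grey pair at (371,230), plugged into the holder: fits.

The dish is the clear ring at (258,173), and the cassette is the white disc at (517,250). I'll confirm with an enlarged crop.

```bash
python3 - <<'E'
from h import *
a=cv2.imread('pics/raw_top0.png')[190:310,330:420];b=cv2.imread('pics/raw_sc0.png')[160:250,240:320]
a=cv2.resize(a,(450,600),interpolation=cv2.INTER_CUBIC);b=cv2.resize(b,(350,394),interpolation=cv2.INTER_CUBIC)
o=np.zeros((600,800,3),np.uint8);o[:,:450]=a;o[:394,450:]=b
cv2.imwrite('pics/c1.png',cv2.convertScaleAbs(o,alpha=1.6))
for uv in [(258,173.5)]: print('dish',onplane('top',uv,.014))
print(onplane('scene',(334,312),.014))
E
```

```text
dish [0.63630364 0.14002535 0.014     ]
[0.63892292 0.14188167 0.014     ]
```

View pics/c1.png

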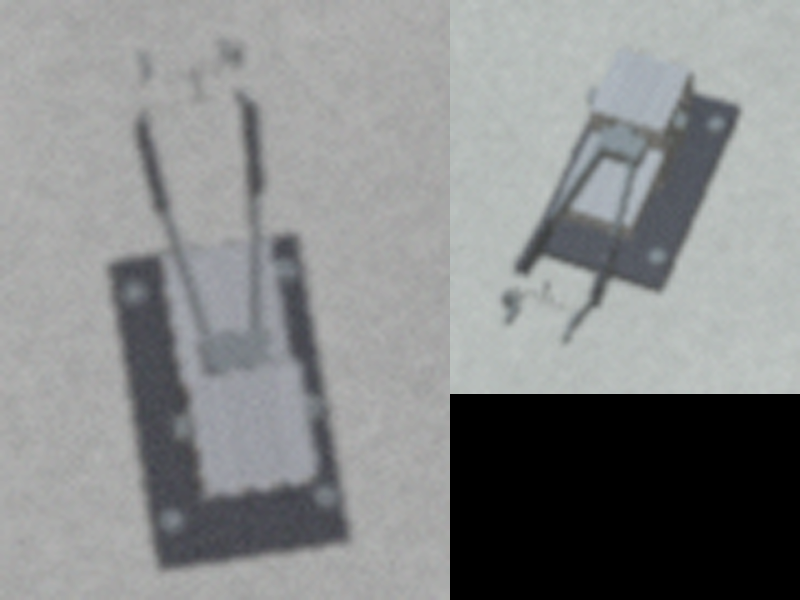

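Confirmed: these are the small grey tweezers in the screwed-down holder. Their grip plates are at about (360,222.6) and (380.4,219.4), and the foot corners are at about (352,243), (390,237), (400,299) and (362,304). Next I'll work out the pose.

```bash
python3 - <<'E'
from h import *
im=cv2.imread('pics/raw_top0.png');g=im[225:315,340:410].max(2).astype(float)
m=(cv2.GaussianBlur(g,(3,3),0)<75).astype(np.uint8)
n,l,s,c=cv2.connectedComponentsWithStats(m);i=1+np.argmax(s[1:,4])
pts=np.argwhere(l==i)[:,::-1]+[340,225]
P=np.array([onplane('top',p,.008)[:2] for p in pts[::1]])
r=cv2.minAreaRect((P*1000).astype(np.float32));print('foot',r,s[i])
def C(x,y):return (330+x/5-.4,190+y/5-.4)
for nm,q in dict(L=(150,163),R=(252,147),Lf=(142,118),Lb=(158,208),Rf=(247,98),Rb=(256,195)).items(): print(nm,onplane('top',C(*q),.068).round(4))
pb=onplane('top',C(238,372),.066);print('mouth approx',pb)
f=[onplane('top',C(*q),.008) for q in [(108,265),(298,235),(348,543),(160,570)]]
d=(f[0]+f[1]-f[2]-f[3])/2;print('yaw corners',np.degrees(np.arctan2(d[1],d[0])),np.linalg.norm(d[:2]),np.mean(f,0))
# scene plates
def S(x,y):return (240+(x-450)/4.375-.4,160+y/4.375-.4)
for q in [(537,250),(610,265)]: print('sc',S(*q),onplane('scene',S(*q),.06).round(4))
E
```

```text
foot ((431.63330078125, -106.52955627441406), (128.92955017089844, 79.50759887695312), 8.47757625579834) [  12   16   48   63 1054]
L [ 0.5222 -0.071   0.068 ]
R [ 0.5284 -0.1111  0.068 ]
Lf [ 0.5402 -0.068   0.068 ]
Lb [ 0.5043 -0.0739  0.068 ]
Rf [ 0.548  -0.1095  0.068 ]
Rb [ 0.5093 -0.1124  0.068 ]
mouth approx [ 0.44003517 -0.10445015  0.066     ]
yaw corners 8.587639739127924 0.12858996426866456 [ 0.43116691 -0.10640717  0.008     ]
sc (259.4857142857143, 216.74285714285713) [ 0.5279 -0.1126  0.06  ]
sc (276.1714285714286, 220.17142857142855) [ 0.5174 -0.0736  0.06  ]
```

Emit:
carry_out(
  motion="0 0 0 0.77; 0 0 0 0.77; 1 -0.9 0 0; 1 -0.9 0 0; 1 -0.9 0 0; 1 -0.9 0 0; 1 -0.9 0 0; 1 -0.9 0 0; 1 -0.9 0 0; 1 -0.9 0 0; 1 -0.9 0 0; 1 -0.9 0 0",
  jaw=85,
)

```text
time_s: 1.1
position: [0.4253, -0.2105, 0.2313]
orientation: [-0.0, 0.997, 0.074, -0.0]
contact_force: [0.4, -1.2, -0.2]
gripper_width: 0.0853
```

Emit:
carry_out(
  motion="1 -0.9 0.3 0; 1 -0.9 0.3 0; 1 -0.9 0.3 0; 0.7 -0.6 0.3 0; 0 0 0 0; 0 0 0 0",
)

```text
time_s: 1.6
position: [0.5196, -0.0969, 0.1944]
orientation: [-0.0, 0.997, 0.075, -0.001]
contact_force: [0.4, 0.4, 0.5]
gripper_width: 0.0847
```

Emit:
carry_out(
  motion="0.19 -0.14 0 0; 0 0 0.9 0; 0 0 0.9 0; 0 0 0.9 0; 0 0 0.9 0; 0 0 0.7 0; 0 0 0.5 0; 0 0 0.3 0; 0 0 0 0; 0 0 0 0; 0 0 0 0",
  jaw=62,
)

```text
time_s: 2.52
position: [0.5252, -0.0935, 0.0435]
orientation: [0.0, 0.997, 0.074, 0.001]
contact_force: [0.6, -0.1, 0.0]
gripper_width: 0.0621
```

```bash
python3 - <<'E'
from h import *
a=shot('scene','s1.png');b=shot('top','t1.png')
a=cv2.resize(a[150:260,220:340],(480,440),interpolation=cv2.INTER_CUBIC);b=cv2.resize(b[160:310,320:420],(320,480),interpolation=cv2.INTER_CUBIC)
o=np.zeros((480,800,3),np.uint8);o[:440,:480]=a;o[:,480:]=b
cv2.imwrite('pics/c2.png',cv2.convertScaleAbs(o,alpha=1.6))
E
```

```text
(no output)
```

View pics/c2.png

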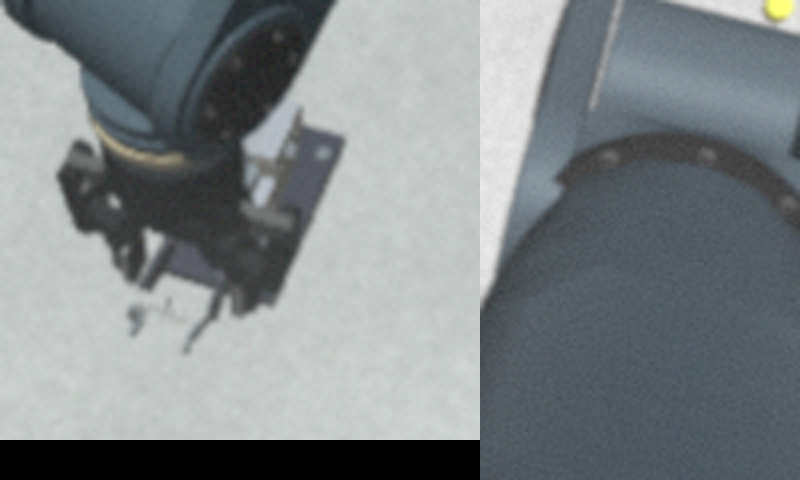

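Emit:
carry_out(
  motion="0 0 0.13 0; 0 0 0 0; 0 0 0 0; 0 0 0 0; 0 0 0 0; 0 0 0 0; 0 0 0 0; 0 0 0 0",
  jaw=40,
)

```text
time_s: 3.28
position: [0.5247, -0.0931, 0.0385]
orientation: [0.0, 0.997, 0.074, 0.0]
contact_force: [-0.4, 0.5, 1.8]
gripper_width: 0.0401
```

Emit:
carry_out(
  motion="0 0 0 0; 0 0 0 0; 0 0 0 0; 0 0 0 0; 0 0 0 0; 0 0 0 0",
  jaw=33,
)

```text
time_s: 3.78
position: [0.5249, -0.0931, 0.0386]
orientation: [0.0, 0.997, 0.074, 0.0]
contact_force: [3.3, 0.5, 4.7]
gripper_width: 0.0332
```

Emit:
carry_out(
  motion="0 0 -0.02 0; 0.08 0 0 0; 0.08 0 0 0; 0.08 0 0 0; 0.08 0 0 0; 0 0 0 0",
)

```text
time_s: 4.28
position: [0.5332, -0.0914, 0.0384]
orientation: [-0.0, 0.997, 0.074, -0.001]
contact_force: [-2.3, -0.6, -0.7]
gripper_width: 0.0333
```

Emit:
carry_out(
  motion="0.08 0 0 0; 0.08 0 0 0; 0.08 0 0 0; 0.08 0 0 0; 0.08 0 0 0; 0 0 0 0",
)

```text
time_s: 4.78
position: [0.5463, -0.0897, 0.0389]
orientation: [0.0, 0.997, 0.074, 0.0]
contact_force: [1.5, 0.2, -0.8]
gripper_width: 0.0333
```

```bash
python3 - <<'E'
from h import *
a=shot('scene','s2.png');r=cv2.imread('pics/raw_s1.png')
f=lambda a:cv2.resize(a[190:260,225:295],(400,400),interpolation=cv2.INTER_CUBIC)
cv2.imwrite('pics/c3.png',cv2.convertScaleAbs(np.hstack([f(r),f(a)]),alpha=1.6))
print(arm.state()['contact_force'])
E
```

```text
[ 0.66437114 -0.31729877 -0.01429739]
```

View pics/c3.png

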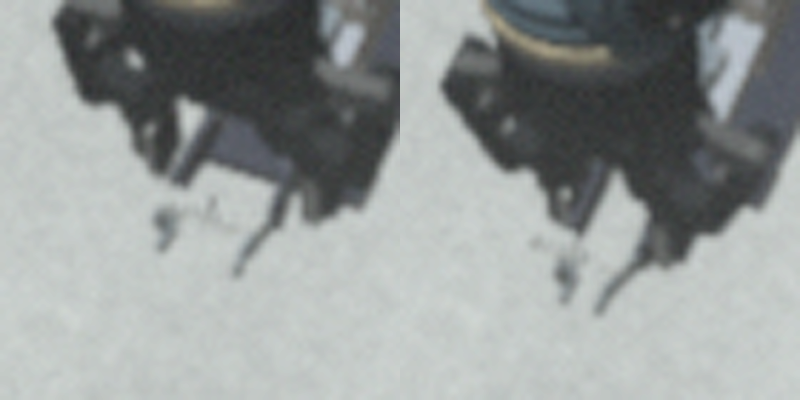

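The tip midpoint moved about (-17,+48) crop px and the fingers' mean moved (-16.5,+47). The tweezers are coming out without slipping, so I'll keep pulling.

Emit:
carry_out(
  motion="0.12 0 0 0; 0.14 0 0 0; 0.14 0 0 0; 0.14 0 0 0; 0.14 0 0 0; 0.14 0 0 0; 0.14 0 0 0; 0.14 0 0 0; 0.14 0 0 0; 0.12 0 0 0; 0.1 0 0 0; 0 0 0 0",
)

```text
time_s: 5.83
position: [0.5898, -0.0833, 0.039]
orientation: [0.0, 0.997, 0.074, 0.0]
contact_force: [-0.1, -0.2, -0.8]
gripper_width: 0.0332
```

Emit:
carry_out(
  motion="0 0 -0.15 0; 0 0 -0.3 0; 0 0 -0.45 0; 0 0 -0.45 0; 0 0 -0.45 0; 0 0 -0.3 0; 0 0 -0.15 0; 0 0 0 0; 0 0 0 0",
)

```text
time_s: 6.58
position: [0.5891, -0.0834, 0.1065]
orientation: [0.0, 0.997, 0.074, 0.0]
contact_force: [0.6, 0.3, -1.6]
gripper_width: 0.033
```

Emit:
carry_out(
  motion="0.06 -0.25 0 0; 0.1 -0.5 0 0; 0.12 -0.7 0 0; 0.12 -0.8 0 0; 0.12 -0.8 0 0; 0.12 -0.8 0 0; 0.12 -0.8 0 0; 0.12 -0.8 0 0; 0.12 -0.7 0 0; 0.1 -0.5 0 0; 0.06 -0.35 0 0; 0.02 -0.15 0 0",
)

```text
time_s: 7.58
position: [0.5921, 0.1356, 0.1059]
orientation: [-0.0, 0.997, 0.075, -0.0]
contact_force: [-0.3, 0.0, -1.6]
gripper_width: 0.0333
```

Emit:
carry_out(
  motion="0 0 0 0; 0 0 0 0; 0 0 0 0; 0 0 0 0",
)

```text
time_s: 7.92
position: [0.5926, 0.1332, 0.1065]
orientation: [0.0, 0.997, 0.074, -0.0]
contact_force: [0.7, 1.0, -1.1]
gripper_width: 0.0328
```

```bash
python3 - <<'E'
from h import *
f=np.mean([imaging.read_camera('scene')[:,:,::-1].astype(float) for _ in range(8)],0)
a=f.clip(0,255).astype(np.uint8);cv2.imwrite('pics/raw_s3.png',a)
s=arm.state();p=s['position'];print(p)
x=np.array([.989,.148,0]);tip=p+x*.045+[0,0,.021];q=proj('scene',[tip,[.6375,.141,.014]]);print(q)
u,v=q[0].astype(int);u0,v0=u-40,v-50
print(u0,v0);c=cv2.resize(a[v0:v0+75,u0:u0+100],(800,600),interpolation=cv2.INTER_CUBIC)
cv2.imwrite('pics/c4.png',cv2.convertScaleAbs(c,alpha=1.4))
E
```

```text
[0.59253145 0.13394615 0.10649534]
[[336.37761348 290.30256999]
 [333.93898894 311.29454825]]
296 240
```

View pics/c4.png

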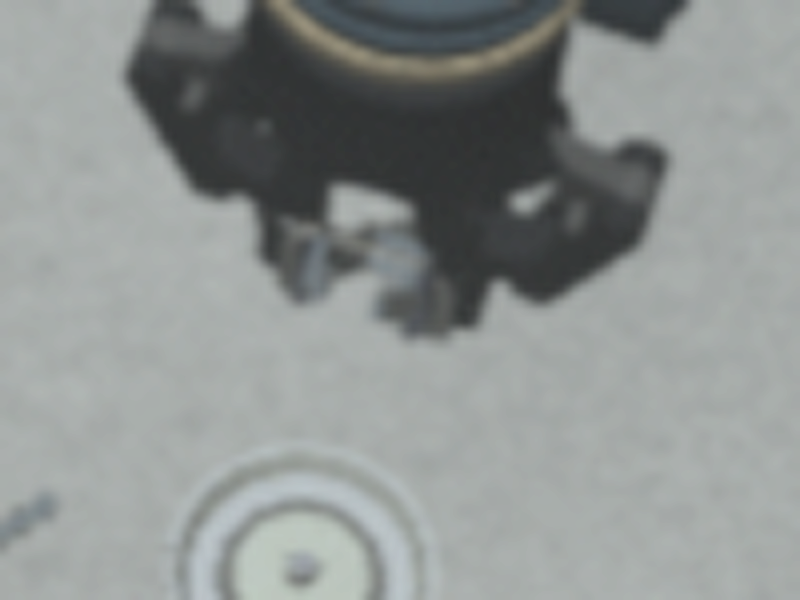

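The tips aren't where I expected them, at about crop (323,402). I'll look at the whole scene.

```bash
python3 - <<'E'
import cv2
a=cv2.imread('pics/raw_s3.png')[150:345,200:460]
cv2.imwrite('pics/c5.png',cv2.convertScaleAbs(cv2.resize(a,(800,600),interpolation=cv2.INTER_CUBIC),alpha=1.4))
E
```

```text
(no output)
```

View pics/c5.png

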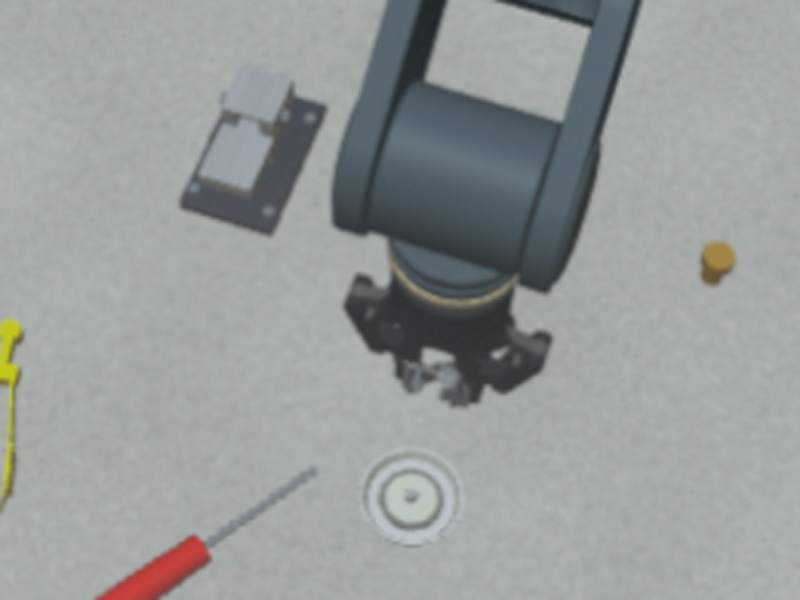

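```bash
python3 - <<'E'
from h import *
p=np.array([.59253,.13395,.1065]);x=np.array([.989,.148,0]);y=np.array([-.148,.989,0]);z=np.array([0,0,1.])
g=p+[0,0,.021]
for a in range(0,91,15):
    r=np.radians(a);X=np.cos(r)*x+np.sin(r)*z;Z=-np.sin(r)*x+np.cos(r)*z
    P=[g+.045*X+.007*y,g+.045*X-.007*y,g+.027*X+.012*y+.006*Z,g+.027*X-.012*y+.006*Z,g-.123*X]
    print(a,((proj('scene',P)-[296,240])*8).round().astype(int).tolist(),P[4][2].round(3))
st=[arm.state() for _ in range(1)][0];print(st['contact_force'],st['ft_torque'])
E
```

```text
0 [[349, 411], [297, 394], [392, 346], [302, 317], [519, -132]] 0.128
15 [[354, 387], [301, 370], [396, 327], [306, 297], [504, -61]] 0.096
30 [[362, 354], [308, 336], [403, 303], [312, 274], [482, 27]] 0.066
45 [[373, 313], [319, 296], [411, 276], [320, 247], [455, 127]] 0.041
60 [[386, 269], [333, 252], [420, 249], [329, 220], [423, 232]] 0.021
75 [[401, 224], [347, 207], [429, 223], [338, 194], [388, 339]] 0.009
90 [[416, 182], [362, 165], [437, 200], [347, 171], [352, 441]] 0.005
[-0.34680249  0.45778988 -0.50247881] [-0.00750636 -0.03168458 -0.01206189]
```

```bash
python3 - <<'E'
from h import *
t=shot('top','t4.png');p=proj('top',[[.6375,.141,.06]])[0].astype(int);print(p)
t=t[100:340,180:420]
fs=[imaging.read_camera('scene')[:,:,::-1].astype(float) for _ in range(12)]
a=np.mean(fs,0)[255:295,320:360]
a=255*(a/255*1.3).clip(0,1)**.5
o=np.hstack([cv2.convertScaleAbs(cv2.resize(t,(400,400)),alpha=1.5),cv2.resize(a,(400,400),interpolation=cv2.INTER_CUBIC).clip(0,255).astype(np.uint8)])
cv2.imwrite('pics/c6.png',o)
F=[]
for _ in range(20):
    imaging.read_camera('top');s=arm.state();F.append(np.r_[s['contact_force'],s['ft_torque']])
print(np.mean(F,0).round(3),np.std(F,0).round(3))
E
```

```text
[253 166]
[-0.002  0.012 -1.103 -0.003 -0.027 -0.004] [0.415 0.473 0.416 0.039 0.027 0.022]
```

View pics/c6.png

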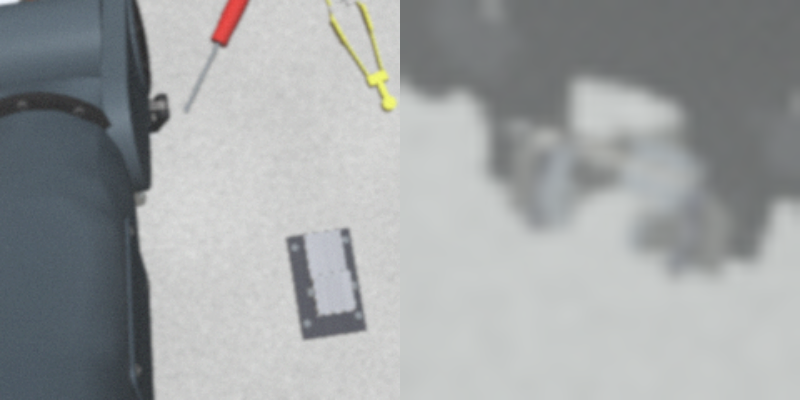

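The measured load of 1.1 N shows the tweezers are still held, but they have swung heel-down. The boss disc shows at px (346.5,272) between the fingers. I'll estimate the pitch from that, then re-level them on the holder's shelf.

```bash
python3 - <<'E'
from h import *
p=np.array([.59253,.13395,.1065]);x=np.array([.989,.148,0]);z=np.array([0,0,1.]);g=p+[0,0,.021]
for a in range(45,80,5):
    r=np.radians(a);X=np.cos(r)*x+np.sin(r)*z;Z=-np.sin(r)*x+np.cos(r)*z
    print(a,proj('scene',[g-.114*X+.006*Z,g-.078*X+.006*Z,g+.045*X]).round(1).tolist())
E
```

```text
45 [[352.9, 254.4], [350.3, 258.7], [339.3, 278.1]]
50 [[351.7, 258.5], [349.5, 261.5], [339.8, 276.3]]
55 [[350.5, 262.5], [348.6, 264.4], [340.3, 274.4]]
60 [[349.3, 266.7], [347.8, 267.3], [340.9, 272.5]]
65 [[348.0, 270.8], [346.8, 270.2], [341.5, 270.7]]
70 [[346.6, 275.0], [345.9, 273.2], [342.1, 268.8]]
75 [[345.3, 279.2], [344.9, 276.1], [342.8, 266.9]]
```

Emit:
carry_out(
  motion="0 0 -0.2 0; 0 0 -0.4 0; 0 0 -0.5 0; 0 0 -0.5 0; 0 0 -0.5 0; 0 0 -0.5 0; 0 0 -0.3 0; 0 0 -0.1 0; -0.1 0.2 0 0; -0.2 0.4 0 0; -0.3 0.6 0 0; -0.35 0.65 0 0",
)

```text
time_s: 10.97
position: [0.5715, 0.0737, 0.1954]
orientation: [0.0, 0.997, 0.075, -0.001]
contact_force: [0.2, -0.4, -1.5]
gripper_width: 0.0329
```

Emit:
carry_out(
  motion="-0.35 0.65 0 0; -0.35 0.65 0 0; -0.35 0.65 0 0; -0.35 0.65 0 0; -0.35 0.65 0 0; -0.35 0.65 0 0; -0.3 0.6 0 0; -0.2 0.4 0 0; -0.1 0.25 0 0; -0.05 0.1 0 0; 0 0 0 0; 0 0 0 0",
)

```text
time_s: 11.97
position: [0.5142, -0.0928, 0.1962]
orientation: [-0.0, 0.997, 0.074, -0.0]
contact_force: [-0.1, -0.1, -1.7]
gripper_width: 0.0328
```

```bash
python3 - <<'E'
from h import *
f=np.mean([imaging.read_camera('scene')[:,:,::-1].astype(float) for _ in range(8)],0)
s=arm.state();p=s['position'];print(p,s['time_s'],'G',85+1e3*(p[0]*.989+p[1]*.148-.5054),'t',p[0]*-.148+p[1]*.989)
x=np.array([.989,.148,0]);q=proj('scene',[p+[0,0,.021]])[0];u0,v0=int(q[0])-40,int(q[1])-22;print(u0,v0)
z=np.array([0,0,1.]);g=p+[0,0,.021]
for a in range(55,80,5):
    r=np.radians(a);X=np.cos(r)*x+np.sin(r)*z;Z=-np.sin(r)*x+np.cos(r)*z
    print(a,((proj('scene',[g-.114*X+.006*Z,g-.078*X+.006*Z,g+.045*X])-[u0,v0])*10).round().tolist())
a=255*(f[v0:v0+60,u0:u0+80]/255*1.3).clip(0,1)**.6
cv2.imwrite('pics/c7.png',cv2.resize(a,(800,600),interpolation=cv2.INTER_CUBIC).clip(0,255).astype(np.uint8))
E
```

```text
[ 0.51434139 -0.09282343  0.1964801 ] 12.3667 G 74.54577097703222 t -0.16792489919535253
225 154
55 [[545.0, 218.0], [505.0, 211.0], [341.0, 210.0]]
60 [[533.0, 260.0], [497.0, 240.0], [347.0, 192.0]]
65 [[520.0, 301.0], [488.0, 269.0], [353.0, 173.0]]
70 [[507.0, 342.0], [479.0, 299.0], [359.0, 155.0]]
75 [[492.0, 383.0], [469.0, 327.0], [366.0, 137.0]]
```

View pics/c7.png

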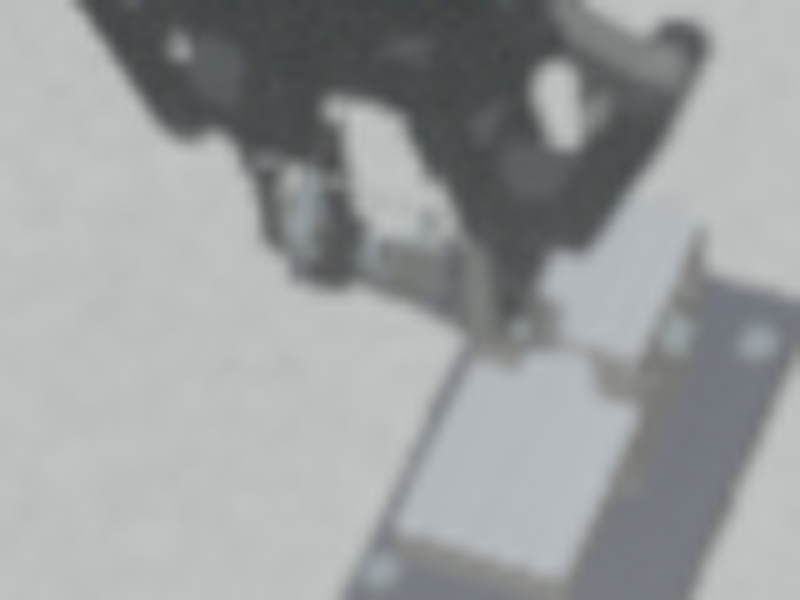

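Emit:
carry_out(
  motion="0 0.06 0.2 0; 0 0 0.4 0; 0 0 0.4 0; 0 0 0.35 0; 0 0 0.2 0; 0.27 0 0.15 0; 0.26 0 0.15 0; 0.23 0 0.17 0; 0.22 0 0.18 0; 0.2 0 0.2 0; 0.2 0 0.21 0; 0 0 0 0",
)

```text
time_s: 13.37
position: [0.5561, -0.0884, 0.1169]
orientation: [-0.0, 0.997, 0.074, -0.0]
contact_force: [1.3, -0.4, 0.1]
gripper_width: 0.033
```

Emit:
carry_out(
  motion="0.17 0 0.23 0; 0.17 0 0.23 0; 0.14 0 0.25 0; 0.13 0 0.26 0; 0.1 0 0.27 0; 0.09 0 0.27 0; 0 0 0 0; 0 0 0 0",
)

```text
time_s: 14.03
position: [0.5788, -0.085, 0.0722]
orientation: [-0.0, 0.997, 0.074, -0.001]
contact_force: [-0.3, -0.2, -1.0]
gripper_width: 0.0333
```

Emit:
carry_out(
  motion="0.06 0 0.27 0; 0.05 0 0.27 0; 0.02 0 0.27 0; 0.01 0 0.2 0; 0 0 0.07 0; 0 0 0 0; 0 0 0 0",
)

```text
time_s: 14.62
position: [0.5832, -0.0845, 0.0404]
orientation: [-0.0, 0.997, 0.074, -0.0]
contact_force: [1.1, -0.6, -0.7]
gripper_width: 0.0328
```

```bash
python3 - <<'E'
from h import *
F=[];im=[]
for _ in range(12):
    im.append(imaging.read_camera('scene')[:,:,::-1].astype(float));s=arm.state();F.append(np.r_[s['contact_force'],s['ft_torque']])
print(np.mean(F,0).round(3));f=np.mean(im,0);cv2.imwrite('pics/raw_s8.png',f)
p=s['position'];print(p,s['time_s'],'G',85+1e3*(p[0]*.989+p[1]*.148-.5054))
x=np.array([.989,.148,0]);g=p+[0,0,.021];q=proj('scene',[g])[0];u0,v0=int(q[0])-40,int(q[1])-30
z=np.array([0,0,1.])
for a in (0,15,30,45):
    r=np.radians(a);X=np.cos(r)*x+np.sin(r)*z;Z=-np.sin(r)*x+np.cos(r)*z
    print(a,((proj('scene',[g-.114*X+.006*Z,g-.078*X+.006*Z,g+.045*X])-[u0,v0])*10).round().tolist())
a=255*(f[v0:v0+60,u0:u0+80]/255*1.3).clip(0,1)**.6
cv2.imwrite('pics/c8.png',cv2.resize(a,(800,600),interpolation=cv2.INTER_CUBIC).clip(0,255).astype(np.uint8))
E
```

```text
[ 0.102  0.048 -0.759  0.003 -0.051 -0.004]
[ 0.58340599 -0.08456081  0.04053019] 15.2167 G 144.07352561161773
0 [[588.0, -101.0], [531.0, 20.0], [327.0, 471.0]]
15 [[590.0, -25.0], [534.0, 70.0], [325.0, 441.0]]
30 [[581.0, 69.0], [529.0, 133.0], [328.0, 402.0]]
45 [[561.0, 176.0], [516.0, 207.0], [337.0, 355.0]][ WARN:0@10.080] global loadsave.cpp:1063 imwrite_ Unsupported depth image for selected encoder is fallbacked to CV_8U.
```

View pics/c8.png

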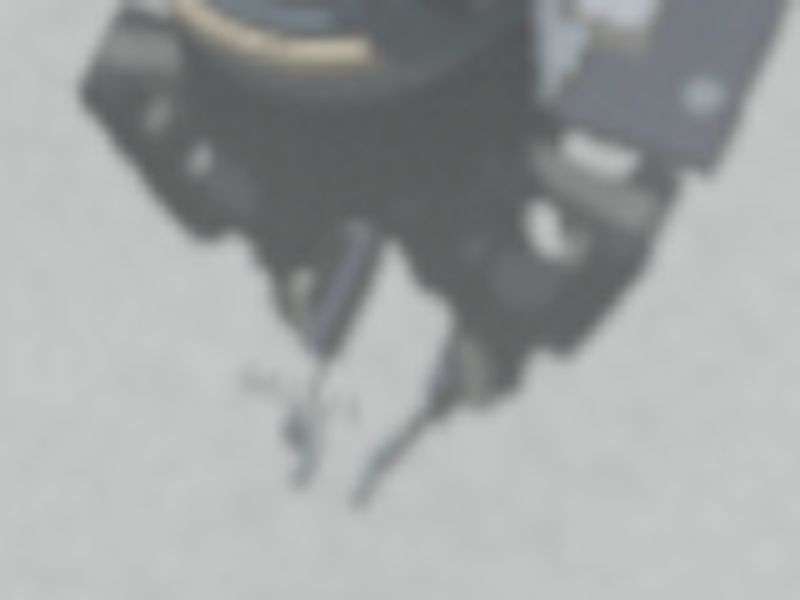

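Tips show at crop (300,485) and (357,503), so the tweezers are level again. The moment of -0.051 N·m puts the centre of mass well behind the grip. I'll squeeze a little closer to parallel, keep the height low and move gently.

Emit:
carry_out(
  motion="0 0 0 0; 0 0 0 0; 0 0 0 0; 0 0 0 0; 0 0 -0.02 0; 0 0 -0.04 0; 0 0 -0.05 0; 0 0 -0.05 0; 0 0 -0.04 0; 0 0 -0.02 0; 0 0 0 0; 0 0 0 0",
  jaw=32,
)

```text
time_s: 16.22
position: [0.5834, -0.0846, 0.0471]
orientation: [-0.0, 0.997, 0.074, 0.0]
contact_force: [-0.9, 0.9, -1.6]
gripper_width: 0.0318
```

```bash
cat > tips.py <<'E'
from h import *
F=[];im=[]
for _ in range(12):
    im.append(imaging.read_camera('scene')[:,:,::-1].astype(float));s=arm.state();F.append(np.r_[s['contact_force'],s['ft_torque']])
print(np.mean(F,0).round(3));f=np.mean(im,0).clip(0,255).astype(np.uint8);cv2.imwrite('pics/raw_last.png',f)
p=s['position'];print(p.round(4),s['time_s'],s['gripper_width'])
g=p+[0,0,.021];x=np.array([.989,.148,0]);y=np.array([-.148,.989,0])
q=proj('scene',[g+.045*x+.002*y])[0];u0,v0=int(q[0])-10,int(q[1])-9
w=f[v0:v0+16,u0:u0+20].max(2).astype(int);print('win',u0,v0,'pred tip',q.round(1),'rot60',proj('scene',[g+.0225*x+.039*np.array([0,0,1])]).round(1))
print(w)
E
python3 tips.py
```

```text
[ 0.042 -0.214 -1.009  0.013 -0.055 -0.007]
[ 0.5833 -0.0846  0.047 ] 16.8167 0.03238738886302995
win 240 246 pred tip [250.3 255. ] rot60 [[251.8 237.9]]
[[120 118 116 110 113 109 115 110 110 120 120 126 126 126 126 125 124 123
  108  76]
 [126 125 121 118 117 110 109 110 114 111 115 123 121 127 127 125 124 121
  104  72]
 [125 124 125 124 122 111  92  98 101 101 116 119 124 128 127 126 125 117
   97  69]
 [124 124 126 126 121 102  80  89  93 102 119 119 127 127 126 124 119 103
   80  67]
 [126 125 126 126 117  90  72  82  93 107 122 122 126 126 121 118 107  84
   81  97]
 [127 126 126 128 120  94  70  77  92 109 124 125 126 124 114 102  85  82
  103 119]
 [126 125 127 129 125 108  83  84  92 108 123 125 125 116 101  81  76  98
  119 124]
 [125 126 126 127 126 120 104  92  93 115 123 124 119 104  84  77  95 114
  123 125]
 [126 126 126 125 124 121 108  93 100 120 123 121 114  95  80  96 115 121
  121 123]
 [127 127 126 125 124 117 100  91 112 122 124 118 105  92 101 116 123 122
  121 122]
 [127 127 127 126 125 119 103 101 119 122 121 113  97  97 117 123 124 125
  124 124]
 [125 125 125 124 124 123 118 117 121 120 120 109  93 106 120 122 125 127
  126 125]
 [123 123 123 123 123 125 125 124 123 121 120 114 108 118 121 121 124 126
  126 125]
 [123 121 122 123 124 126 127 126 125 123 122 122 121 124 123 123 123 125
  125 124]
 [123 121 122 123 124 127 128 128 125 123 124 124 125 124 123 124 124 124
  124 123]
 [124 124 123 124 125 127 129 127 126 124 124 126 126 125 123 123 124 124
  124 124]]
```

Emit:
carry_out(
  motion="0.02 -0.04 0 0; 0.03 -0.09 0 0; 0.05 -0.14 0 0; 0.06 -0.19 0 0; 0.07 -0.24 0 0; 0.07 -0.28 0 0; 0.07 -0.32 0 0; 0.07 -0.34 0 0; 0.07 -0.34 0 0; 0.07 -0.34 0 0; 0.07 -0.34 0 0; 0.07 -0.34 0 0",
)

```text
time_s: 17.82
position: [0.5914, 0.0088, 0.0471]
orientation: [-0.0, 0.997, 0.074, -0.0]
contact_force: [-0.0, 0.0, -0.3]
gripper_width: 0.032
```

Emit:
carry_out(
  motion="0.07 -0.34 0 0; 0.07 -0.34 0 0; 0.07 -0.34 0 0; 0.07 -0.34 0 0; 0.07 -0.34 0 0; 0.07 -0.34 0 0; 0.06 -0.34 0 0; 0.06 -0.32 0 0; 0.05 -0.3 0 0; 0.03 -0.26 0 0; 0.02 -0.22 0 0; 0.01 -0.17 0 0",
)

```text
time_s: 18.82
position: [0.5944, 0.1196, 0.0471]
orientation: [-0.0, 0.997, 0.074, -0.0]
contact_force: [-1.4, -0.1, -1.1]
gripper_width: 0.0322
```

Emit:
carry_out(
  motion="0 -0.13 0 0; 0 -0.09 0 0; 0 -0.05 0 0; 0 -0.02 0 0; 0 0 0 0; 0 0 0 0",
)

```text
time_s: 19.32
position: [0.5932, 0.1272, 0.0471]
orientation: [0.0, 0.997, 0.074, -0.0]
contact_force: [-0.4, 0.9, -0.3]
gripper_width: 0.0325
```

```bash
python3 tips.py
```

```text
[-0.069  0.047 -0.876  0.001 -0.05  -0.007]
[0.5932 0.1274 0.0471] 19.9167 0.03214000128901157
win 323 291 pred tip [333.  300.8] rot60 [[336.4 283.8]]
[[118 117 111 115 115 114 108 102 114 120 122 122 122 123 123 122 121 120
   99  69]
 [123 121 118 119 116 111 102 102 112 112 118 117 118 123 123 121 121 118
   98  68]
 [125 124 123 123 120 107  96 107 110 109 116 111 116 124 124 122 122 114
   90  69]
 [125 125 124 123 119 101  92 109 117 118 116 112 119 125 123 122 120 105
   86  86]
 [126 126 125 122 110  88  86 109 124 129 127 126 128 122 114 115 115 104
  105 112]
 [126 126 126 125 108  78  81 104 119 122 122 125 128 123 110 100 105 115
  120 122]
 [126 128 130 130 110  80  84  96 106 112 113 115 116 111  97  87 108 128
  131 127]
 [132 130 120 115 108  97  93  95 105 112 114 113 106  93  82  92 112 121
  126 131]
 [129 118 108 105 107 104 100 111 125 130 131 126 110  90  89 105 115 115
  118 123]
 [111 106 103 110 119 112 111 127 138 140 140 130 110 109 123 130 126 118
  114 116]
 [102 105 117 129 128 111 112 132 139 139 138 126 105 118 137 140 137 132
  122 115]
 [108 121 135 140 136 129 128 127 121 117 115 108 102 115 133 139 140 140
  135 126]
 [125 136 141 140 129 120 113 105 102 104 103  94  93 101 110 121 133 140
  141 138]
 [136 141 140 130 112 102 107 116 124 130 131 128 123 120 110 103 113 130
  140 142]
 [141 139 130 112 107 121 133 136 139 141 142 141 139 137 132 120 107 108
  129 140]
 [139 129 111 103 121 137 142 142 143 143 143 143 142 141 141 137 122 106
  111 131]]
```

```bash
python3 - <<'E'
from h import *
a=onplane('scene',(328.6,301.3),.068);b=onplane('scene',(335.1,303.2),.068);print(a,b,1e3*np.linalg.norm(a-b),(a+b)/2)
a=onplane('scene',(246.6,256.6),.068);b=onplane('scene',(252.1,258.2),.068);print(1e3*np.linalg.norm(a-b),(a+b)/2)
d=np.array([.6389,.1419])-((onplane('scene',(328.6,301.3),.068)+onplane('scene',(335.1,303.2),.068))/2)[:2]
print('move',d,'units dx',d@[.989,.148]/.03,'dy',-d@[-.148,.989]/.03)
E
```

```text
[0.64283712 0.12825807 0.068     ] [0.6401424  0.14240265 0.068     ] 14.398974298500617 [0.64148976 0.13533036 0.068     ]
13.081553131398268 [ 0.63357846 -0.07468038  0.068     ]
move [-0.00258976  0.00656964] units dx -0.05296551053105394 dy -0.22935533421938198
```

Emit:
carry_out(
  motion="-0.02 -0.04 0.02 0; -0.02 -0.07 0.05 0; -0.02 -0.07 0.08 0; 0 -0.05 0.1 0; 0 0 0.1 0; 0 0 0.1 0; 0 0 0.08 0; 0 0 0.06 0; 0 0 0.03 0; 0 0 0.01 0; 0 0 0 0; 0 0 0 0",
)

```text
time_s: 20.92
position: [0.5905, 0.134, 0.0283]
orientation: [-0.0, 0.997, 0.074, 0.0]
contact_force: [0.5, 1.5, -2.0]
gripper_width: 0.0319
```

```bash
python3 - <<'E'
from h import *
im=[];F=[]
for _ in range(20):
    im.append(imaging.read_camera('scene')[:,:,::-1].astype(float));s=arm.state();F.append(np.r_[s['contact_force'],s['ft_torque'],s['gripper_width'],s['position']])
print(np.mean(F,0).round(4),s['time_s']);f=np.mean(im,0);np.save('f.npy',f)
p=s['position'];g=p+[0,0,.021];x=np.array([.989,.148,0])
q=proj('scene',[g+.045*x])[0];u0,v0=int(q[0])-20,int(q[1])-20;print(u0,v0,q)
a=f[v0:v0+30,u0:u0+40];a=((a-50)*2).clip(0,255).astype(np.uint8)
cv2.imwrite('pics/c9.png',cv2.resize(a,(800,600),interpolation=cv2.INTER_LANCZOS4))
E
```

```text
[ 0.1042 -0.0048 -1.1219  0.0171 -0.051  -0.      0.0322  0.5904  0.134
  0.0282] 21.9167
315 284 [335.08218279 304.20189315]
```

View pics/c9.png

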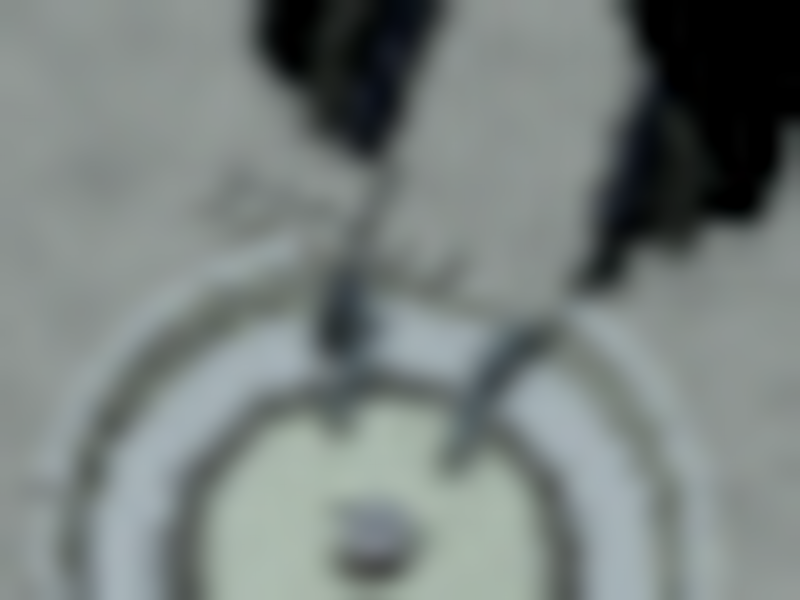

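Tips at crop (340,430) and (455,465) sit level over the dish, and the pointer blob at (345,310) is in the middle of the strip's ticks. I'll cross-check the gap against the relaxed picture, where it is known to be 30 mm.

```bash
python3 - <<'E'
from h import *
a=cv2.imread('pics/raw_s1.png').max(2).astype(int);print('s1 u248..272 v228..242');print(a[228:243,248:273])
E
python3 tips.py
```

```text
s1 u248..272 v228..242
[[129 125 124 110  83  71  81  91 106 118 122 120 113 111 112 114 126 124
  123 126 125 125 122 104  72]
 [127 125 124 115  90  73  81  94 112 123 125 123 118 119 116 116 116 116
  119 123 123 123 108  85  71]
 [127 127 126 122 108  89  85  93 113 123 127 123 121 123 121 119 117 116
  117 121 117 109  93  76  91]
 [126 125 125 125 115  99  89  98 118 124 125 125 124 125 126 124 123 123
  124 120 109  89  80  91 115]
 [127 127 125 121 109  92  92 115 126 127 127 126 125 127 127 126 126 125
  124 114  96  77  90 113 122]
 [128 124 125 121 106  90 108 123 126 126 127 126 126 128 129 126 127 127
  119 104  79  82 106 123 125]
 [126 127 126 124 118 114 123 129 129 128 127 126 125 128 126 126 125 124
  114  92  82 102 117 126 127]
 [126 125 125 125 124 126 127 127 126 128 127 125 127 127 127 124 124 121
  109  95 103 117 125 126 127]
 [125 124 125 126 124 127 128 127 127 126 125 124 126 124 125 123 122 114
   98  97 119 124 125 126 125]
 [125 124 126 127 125 125 128 126 127 126 123 125 125 125 125 124 119 110
   90 101 120 124 124 125 124]
 [125 124 124 125 125 124 1
[... 1311 characters left out ...]
 113 122
  119 115]
 [141 140 130 121 114 104  98  93  95 101 102 105 110 105  93 112 134 137
  131 121]
 [140 130 112 102 107 108 100 107 125 129 125 120 110 100 103 123 139 141
  139 130]
 [130 112 108 121 132 132 117 120 138 141 139 134 117 101 100 107 128 140
  141 138]
 [111 103 121 137 142 141 136 137 142 143 141 132 110 105 111 105 112 131
  140 141]
 [ 99 116 136 142 143 142 142 143 143 143 142 132 116 121 132 122 106 110
  131 141]
 [109 132 141 143 143 142 141 140 138 139 141 139 135 136 140 136 115  99
  123 139]
 [119 139 143 143 143 141 133 124 124 125 132 141 141 140 141 141 125 103
  114 135]
 [123 140 143 144 143 141 134 122 120 118 118 131 139 141 141 141 128 105
  106 129]]
```

```bash
python3 - <<'E'
from h import *
S=lambda n:cv2.imread('pics/raw_%s.png'%n).astype(float)
f=np.load('f.npy')
# panels: (img,u0,v0)
P=[(S('s1'),247,222),(S('s8'),0,0),(f,322,288),(S('s2'),317-0,0)]
x=np.array([.989,.148,0]);y=np.array([-.148,.989,0])
def pr(p):
    g=np.array(p)+[0,0,.021];return proj('scene',[g+.045*x,g+.027*x+.006*np.array([0,0,1])])
q8=pr([.5834,-.0846,.0405]);qf=pr([.5904,.134,.0282]);q1=pr([.5252,-.0935,.0435-.005]);q2=pr([.5463,-.0897,.0389])
o=[]
for im,q in ((S('s1'),q1),(S('s8'),q8),(f,qf),(S('s2'),q2)):
    u0,v0=int(q[1][0])-13,int(q[1][1])-7
    a=im[v0:v0+20,u0:u0+26];a=((a-60)*2.6).clip(0,255).astype(np.uint8)
    o.append(cv2.resize(a,(390,300),interpolation=cv2.INTER_CUBIC));print(u0,v0,((q-[u0,v0])*15).round())
cv2.imwrite('pics/c10.png',np.vstack([np.hstack(o[:2]),np.hstack(o[2:])]))
E
```

```text
249 220 [[161. 226.]
 [203. 111.]]
239 241 [[161. 227.]
 [204. 108.]]
324 288 [[166. 243.]
 [208. 118.]]
246 227 [[156. 237.]
 [198. 120.]]
```

View pics/c10.png

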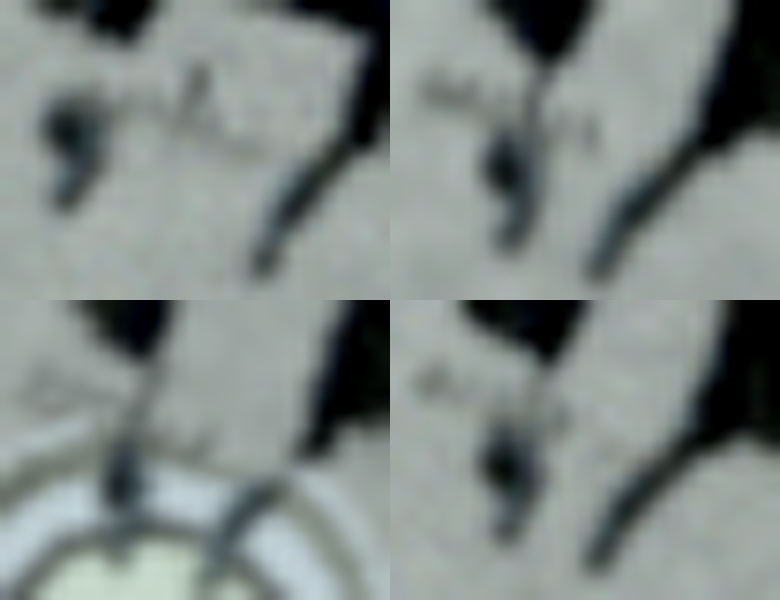

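The pointer sits at the long line to within about 2 mm, which is all this camera can resolve. The jaw reads 32.2 mm, so I'll trim it by 0.3 mm and hold.

Emit:
carry_out(
  motion="0 0 0 0; 0 0 0 0; 0 0 0 0; 0 0 0 0; 0 0 0 0; 0 0 0 0; 0 0 0 0; 0 0 0 0; 0 0 0 0; 0 0 0 0; 0 0 0 0; 0 0 0 0",
  jaw=31.7,
)

```text
time_s: 23.52
position: [0.5904, 0.134, 0.0282]
orientation: [-0.0, 0.997, 0.074, -0.0]
contact_force: [-0.1, 0.8, -1.2]
gripper_width: 0.0321
```

Emit:
carry_out(
  motion="0 0 0 0; 0 0 0 0; 0 0 0 0; 0 0 0 0; 0 0 0 0; 0 0 0 0; 0 0 0 0; 0 0 0 0; 0 0 0 0; 0 0 0 0; 0 0 0 0; 0 0 0 0",
)

```text
time_s: 24.52
position: [0.5904, 0.134, 0.0282]
orientation: [-0.0, 0.997, 0.074, 0.0]
contact_force: [-0.4, 0.5, -0.9]
gripper_width: 0.0318
```

Emit:
carry_out(
  motion="0 0 0 0; 0 0 0 0; 0 0 0 0; 0 0 0 0; 0 0 0 0; 0 0 0 0; 0 0 0 0; 0 0 0 0; 0 0 0 0; 0 0 0 0; 0 0 0 0; 0 0 0 0",
)

```text
time_s: 25.52
position: [0.5904, 0.134, 0.0282]
orientation: [0.0, 0.997, 0.074, 0.0]
contact_force: [0.1, -0.0, -1.2]
gripper_width: 0.0321
```

Emit:
carry_out(
  motion="0 0 0 0; 0 0 0 0; 0 0 0 0; 0 0 0 0; 0 0 0 0; 0 0 0 0; 0 0 0 0; 0 0 0 0; 0 0 0 0; 0 0 0 0; 0 0 0 0; 0 0 0 0",
)

```text
time_s: 26.52
position: [0.5904, 0.134, 0.0282]
orientation: [-0.0, 0.997, 0.074, -0.0]
contact_force: [0.4, 0.2, -1.1]
gripper_width: 0.032
```

```bash
python3 - <<'E'
from h import *
W=[];F=[];im=[]
for _ in range(16):
    im.append(imaging.read_camera('scene')[:,:,::-1].astype(float));s=arm.state();W.append(s['gripper_width']);F.append(np.r_[s['contact_force'],s['ft_torque']])
f=np.mean(im,0);d=np.abs(f-np.load('f.npy')).max(2)
print(s['time_s'],np.mean(W),np.mean(F,0).round(3),'change near tips',d[284:314,315:355].max().round(1))
print(f[299:308,325:345].max(2).round().astype(int))
E
```

```text
27.3167 0.031960070824288686 [-0.144 -0.047 -0.972 -0.001 -0.08  -0.005] change near tips 14.7
[[108 106 109 110 115 113  93  86 104 123 127 123 119 118 117 118 118 119
  120 123]
 [104 111 124 130 131 116  85  81  99 125 138 138 135 131 120 107  98 102
  114 128]
 [117 131 137 141 139 121  92  88  96 120 139 141 140 132 113  93  91 104
  112 118]
 [135 140 141 140 138 124 107  99  93 104 122 129 132 120  97  93 114 123
  119 115]
 [142 141 131 121 115 105 100 100 100 101 102 106 109 102  96 116 135 138
  131 122]
 [141 131 112 103 108 114 107 109 126 130 126 120 109  92  98 124 139 142
  140 130]
 [130 112 108 122 132 135 119 113 133 141 139 131 113  99  99 108 129 141
  142 138]
 [111 104 121 138 143 142 137 134 140 143 141 131 110 114 119 106 112 131
  141 141]
 [ 99 117 136 142 143 143 142 142 143 143 142 132 116 125 134 123 107 111
  131 142]]
```

Jaw 31.96 mm, load steady, and the tips are level and unmoved over the dish for 3.8 s. Handing in.

```bash
python3 -c "
from workcell import arm
print(arm.hand_in())"
```

```text
the job is handed in; nothing more can be done
None
```

I handed the job in with the tweezers held level over the dish at about the 10 mm mark. The tips had been steady for about 3.8 s, though they came to near that gap earlier than the task asks. I used the small grey pair from the holder. The yellow pair and the larger loose grey pair were left alone.

**What went wrong on the way:**
- **Swing:** the first lift and carry was too brisk, and the heel-heavy tweezers swung about 65° heel-down between the pads. I took them back, laid them level on the holder's shelf, tightened the jaw to 32 mm and carried them slowly. They stayed level after that.
- **Order of squeezing:** the jaw was at 32–33 mm, about 10–11.5 mm of tip gap, from the pull-out onwards. Only the last fine trim was done over the dish.
- **Touching the holder:** re-levelling meant resting the heel on its shelf again. I saw nothing else touched.

**Last checks:**
- **Jaw:** 31.96 mm on average, which corresponds to a tip gap of about 10 mm.
- **Load:** about 1.0 N, so the tweezers are held and the arm touches nothing else. The pitching moment drifted from -0.05 to -0.08 N·m, but the tips did not visibly move.
- **Tips:** about 3.5 cm above the rim, within 2–3 mm of the dish's middle.
- **Pointer on the mark:** the camera only resolves this to about 2 mm. A rough pixel comparison with the relaxed picture gave a gap of 10–12 mm, slightly wider than the jaw reading, so the final gap rests mainly on the jaw.

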